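# Plug the water block and hold the leak tester on its nipple

### The job

Leak-test the water block: first drop the two blue-headed plugs, one at a time, fully home into its two open bores (either plug in either bore). Then take the orange-handled test coupler by its handle and press its mouth squarely onto the tilted brass nipple until the red spring collar snaps all the way down, and finish holding it there: the collar's spring pushes back, so the program ends with the gripper still pressing the coupler home. Leave the fan, the screwdriver and the jar alone.

Things in the scene. Friction and masses are not known exactly. Their poses are not given: they have to be found in the camera images.
- manifold: Fixed aluminium water block, 165 x 150 mm. Origin: on the table under its middle (it spans x = -85 to 80 mm, y = -75 to 75 mm); z up; its +x side is the 36 mm high bar (60 mm in x, from x = 20 to 80 mm) with the two bores, its -x side a 22 mm high plate with green boards. The nipple leans over this low -x side.
- bore0 (a point): Centre of the mouth of one vertical bore, on the top face of the bar, 36 mm above the table; axes as the manifold's. Bore 24 mm wide (2 mm chamfer), 28 mm deep, closed below. Lies at (50, -40, 36) mm in the manifold.
- bore1 (a point): The same for the other bore, at (50, 40, 36) mm in the manifold.
- plug0: Loose plug, about 60 g, standing on the table: steel foot 22 mm in diameter, 22 mm long, 1.5 mm chamfer; above it a round blue head 32 mm in diameter, 26 mm tall, white dot on top; 48 mm tall in all. Origin: centre of the foot's underside, z up. Fully home when the head rests on the bar (origin 22 mm below the bore's mouth).
- plug1: The second plug, the same as plug0.
- coupler: Loose test coupler, about 0.2 kg, standing on its mouth: steel skirt 40 mm in diameter, z = 0 to 36 mm, with a bore 24 mm wide, 32 mm deep, open downwards; square orange handle 30 x 30 mm, sides along x and y, z = 36 to 72 mm; black cap 3 mm high, green display. Origin: centre of the open mouth; z from mouth to cap. The skirt's shoulder can bear on the fingertips when pressing.
- nipple: Fixed nipple on the manifold, at (-30, 0, 56) mm in it, leaning 0.44 rad (25 degrees) from vertical towards the manifold's -x. Origin: where the brass post leaves its 42 mm steel boss; z along the post to its tip. Post 20 mm in diameter up to z = 33 mm, then tapering to 12 mm at its tip, z = 42 mm. It carries the red collar.
- nipple_home (a point): Point on the nipple's axis, at z = 14 mm in the nipple: where the coupler's origin lies when the coupler is fully home; z along the axis.
- collar (a joint): Red spring collar, 34 mm in diameter, 10 mm high, sliding on the post. 0 = up (upper rim at z = 26 mm of the nipple), 0.012 m = fully down (rim at z = 14 mm, hard stop). The coupler's rim pushes it down; its toggle spring yields only at about 15 N, then gives way ever more easily as it goes down (7 N at the stop). It does not latch: it springs up when let go.
- fan: Bystander: black axial fan 92 x 92 x 38 mm standing on its edge, origin under its centre.
- screwdriver: Bystander: blue screwdriver, 200 mm, lying on the table.
- jar: Bystander: small jar, 44 mm in diameter and 45 mm tall, black cap; origin under its centre.

How it is judged:
On the way, in this order (a step that is already met when the one before it is completed fails the run):
1. one plug is fully home in a bore (((horizontal distance between plug0 and bore0 below 0.004 m and z of plug0 in the frame of bore0 below -0.0195 m and angle between plug0's own z axis and vertical below 0.1 rad) or (horizontal distance between plug0 and bore1 below 0.004 m and z of plug0 in the frame of bore1 below -0.0195 m and angle between plug0's own z axis and vertical below 0.1 rad) or (horizontal distance between plug1 and bore0 below 0.004 m and z of plug1 in the frame of bore0 below -0.0195 m and angle between plug1's own z axis and vertical below 0.1 rad) or (horizontal distance between plug1 and bore1 below 0.004 m and z of plug1 in the frame of bore1 below -0.0195 m and angle between plug1's own z axis and vertical below 0.1 rad))), for 0.2 s.
2. both plugs are fully home, one in each bore ((((horizontal distance between plug0 and bore0 below 0.004 m and z of plug0 in the frame of bore0 below -0.0195 m and angle between plug0's own z axis and vertical below 0.1 rad) and (horizontal distance between plug1 and bore1 below 0.004 m and z of plug1 in the frame of bore1 below -0.0195 m and angle between plug1's own z axis and vertical below 0.1 rad)) or ((horizontal distance between plug0 and bore1 below 0.004 m and z of plug0 in the frame of bore1 below -0.0195 m and angle between plug0's own z axis and vertical below 0.1 rad) and (horizontal distance between plug1 and bore0 below 0.004 m and z of plug1 in the frame of bore0 below -0.0195 m and angle between plug1's own z axis and vertical below 0.1 rad)))), for 0.2 s.
3. the coupler, held by the fingers, sits squarely on the nipple and has snapped the collar down (value of joint collar above 0.0095 m and angle between the z axis of coupler and the z axis of nipple, either way round below 0.12 rad and distance between coupler and nipple_home below 0.006 m and contact force between coupler and nipple above 4 N and contact force between the fingers and coupler above 4 N), for 0.3 s.
At the end, for the whole second after the job is handed in: Plugs home in both bores (4 mm of axis, 19.5 mm deep, upright to 0.1 rad); collar down over 9.5 of 12 mm; coupler within 6 mm of nipple_home and 0.12 rad of its axis, pressing the nipple with over 4 N and borne by the fingers with over 4 N, through the last second (all of step 3 and (((horizontal distance between plug0 and bore0 below 0.004 m and z of plug0 in the frame of bore0 below -0.0195 m and angle between plug0's own z axis and vertical below 0.1 rad) and (horizontal distance between plug1 and bore1 below 0.004 m and z of plug1 in the frame of bore1 below -0.0195 m and angle between plug1's own z axis and vertical below 0.1 rad)) or ((horizontal distance between plug0 and bore1 below 0.004 m and z of plug0 in the frame of bore1 below -0.0195 m and angle between plug0's own z axis and vertical below 0.1 rad) and (horizontal distance between plug1 and bore0 below 0.004 m and z of plug1 in the frame of bore0 below -0.0195 m and angle between plug1's own z axis and vertical below 0.1 rad)))); the arm keeps its last pose, push and grip.
It fails at once if the fan is moved more than 30 mm (distance of fan from where it was at the start of the episode above 0.03 m).
It fails at once if the screwdriver is moved more than 30 mm (distance of screwdriver from where it was at the start of the episode above 0.03 m).
It fails at once if the jar is moved more than 30 mm (distance of jar from where it was at the start of the episode above 0.03 m).
It also fails if it takes over 67 s, if anything falls off the work surface, if the arm or the gripper's body presses on something with over 40 N, if the wrist force passes 120 N, or if a joint passes its speed limit or range.

### The arm

A 6-joint arm with a two-finger parallel gripper is mounted at the origin on the work surface. World frame = base frame: x ahead of the robot, y to its left, z up, the work surface at z = 0. Lengths are in m, angles in rad, forces in N, time in s.
With the tool pointing down it reaches from about 0.325 to 0.9 m from the base axis. Payload 3.5 kg.
Tool frame: the origin (TCP) lies where the fingers leave the gripper's body, on its centre line; the fingertips stand 73 mm ahead of it and the grasp point (between the pads) lies 54 mm ahead of it (tip_reach is the distance from the TCP to the fingertips, in m); z points along the fingers, y is the line along which they close (so a half turn about z gives the same grasp; the last joint's range is limited). The gripper opens to 85 mm and grips with 20 to 120 N. Pads are 22 mm wide; open, the fingers measure 114 mm over their backs; the gripper's body (76 mm by 85 mm) begins 54 mm behind the grasp point. The pads swing forward as they close: fully open they stand 13 mm farther back than shut.
Start: joints at [-1.331, 0.276, -0.026, 1.268, 0, 1.467], TCP at [0.21, -0.589, 0.304] pointing down, gripper open.
Joint ranges: [-3.12, 3.12], [-0.85, 1.88], [-1.08, 1.24], [-1.95, 2.15], [-1.57, 1.53], [-3.14, 3.14]. Speed limits (rad/s): [2.57, 2.57, 3.14, 3.14, 3.14, 3.14].

### API

Orientations are given as a unit quaternion [x, y, z, w].
In Python, from station import * gives the robot as it stands. The module is installed in compiled form; this text tells all that it offers.
- The arm moves only by the tool drive_tool, never from a script. Its arguments are lists of equal length, an entry for each row: "offset": the shift along the tool's x, y, z in cm, a list of three; "delta_rot": the turn, a rotation vector about the tool's x, y, z in rad, a list of three; "fingers": the closure, from 0 (fully open) to 1 (shut). In form: {"offset": [[x, y, z], ...], "delta_rot": [[wx, wy, wz], ...], "fingers": [fingers, ...]}. A call has 1 to 12 rows; each row is the pose to reach, as a shift and turn from the pose commanded when the call began, along the tool's axes at that moment; what a row does not reach only later rows make up. A row lasts 1/12 s, in which the tool goes at most 41.7 mm and 7.16 degrees, less where a joint would pass 70% of its speed; a pose out of reach is approached as far as the arm can. A call with a gripper value outside its range is refused whole. The fingers move at their own pace and stop on an object; "grip_force" is the grip in N (left out, the last holds). Time passes only in rows, so rows that repeat a pose let the fingers close. It gives the time, the measured TCP pose, the force, the opening and the grip force at its end, in the units of the state.
- get_obs(): the state, without advancing time (a new reading comes with each control period).
- snapshot(name): name is "scene" or "side" or "wrist"; returns a dict with "pixels" (480x640x3 uint8, red, green, blue), "depth" (480x640 float32, m along the optical axis (not along the pixel's ray), 0 where there is no reading), "fx", "fy", "cx", "cy" (pixels), "camera_from_world" (4x4, takes a point from world to camera coordinates). Camera axes: x right, y down, z forward; pixel columns grow to the right and rows downward; lengths in m; the calibration is good to about 2 mm. A picture is of the moment at which its call begins.
- job_done(): hands the job in; it is judged then, once.
The state is a dict: "time": time; "joints": joint angles; "dq": joint speeds; "joint_torque": joint torques, N m; "tcp_pos": TCP position; "eef_rot": TCP orientation; "force": force on the tool from outside, world axes, zero at the start; "wrist_torque": the same for the moment, N m; "gripper_width": finger opening in m; "gripper_force": force on a finger pad.
Only numpy, scipy, OpenCV 4.12 (cv2) and the standard library are available. Lean on these libraries where they do the work, as an engineer would, in place of code of your own. Each camera call takes 0.05 s, during which the arm holds its last target. There are 200 camera calls.

## Working session

There is one attempt and no reset: what is moved stays moved. The work goes in short steps, Python scripts to look and compute and a tool call to move; the robot and the scene stay as the last step left them, time stands still between calls to the robot, and variables do not carry over. Pictures are saved under pics/ and viewed, at most 10 in all, crops included, and the job is handed in when it is done.

Besides the shell and the picture viewer there is one more tool, called after "Call:" as a command line: name --argument value ..., lists and objects as JSON in quotes. drive_tool: Moves the arm, as the interface text tells. Its arguments: {"type":"object","properties":{"offset":{"type":"array"},"delta_rot":{"type":"array"},"fingers":{"type":"array"},"grip_force":{"type":"number"}},"required":["offset","delta_rot","fingers"]}

```bash
mkdir -p pics
cat > h.py <<'E'
from station import *
import numpy as np, cv2
from scipy.spatial.transform import Rotation as R
def snap(n):
    s=snapshot(n); s['T']=np.linalg.inv(s['camera_from_world']); return s
def world(s):
    v,u=np.mgrid[:480,:640]; d=s['depth']
    P=np.stack([(u-s['cx'])/s['fx']*d,(v-s['cy'])/s['fy']*d,d],-1)
    return P@s['T'][:3,:3].T+s['T'][:3,3]
def ray(s,u,v,z):
    d=s['T'][:3,:3]@np.array([(u-s['cx'])/s['fx'],(v-s['cy'])/s['fy'],1]); o=s['T'][:3,3]
    return o+d*(z-o[2])/d[2]
def save(s,n): cv2.imwrite('pics/'+n+'.png',s['pixels'][:,:,::-1])
E
python3 - <<'E'
from h import *
print(get_obs())
for n in ('scene','side'):
    s=snap(n); save(s,n+'0'); print(n,s['T'].round(3).tolist(),s['fx'],(s['depth']>0).mean())
E
```

```text
{'time': 0.0, 'joints': array([-1.33140399e+00,  2.77131725e-01, -2.79127492e-02,  1.26799103e+00,
        3.92573328e-06,  1.46739964e+00]), 'dq': array([ 0.00043663,  0.00099053,  0.00036746,  0.00127155, -0.00043594,
        0.00013567]), 'joint_torque': array([ 7.80227219e-05, -4.45511663e+01,  2.95200384e+01,  1.64018199e-02,
       -8.42851318e-05,  5.77174447e-06]), 'tcp_pos': array([ 0.20991565, -0.58802705,  0.30274529]), 'eef_rot': array([ 9.85347265e-01,  1.70556484e-01, -7.41125225e-05, -1.11713347e-03]), 'force': array([-0.13559813, -0.84380671,  0.33022293]), 'wrist_torque': array([-0.03983969,  0.00174149, -0.02279294]), 'gripper_force': 0.0, 'gripper_width': 0.08542685624649193}
scene [[0.451, 0.761, -0.466, 1.208], [0.893, -0.386, 0.233, -0.248], [-0.003, -0.521, -0.854, 1.145], [0.0, 0.0, 0.0, 1.0]] 540.0567139140267 0.9957975260416667
side [[0.967, -0.145, 0.211, 0.438], [-0.255, -0.615, 0.746, -0.682], [0.021, -0.775, -0.632, 0.686], [0.0, 0.0, 0.0, 1.0]] 445.9531088003929 0.9960416666666667
```

View pics/scene0.png

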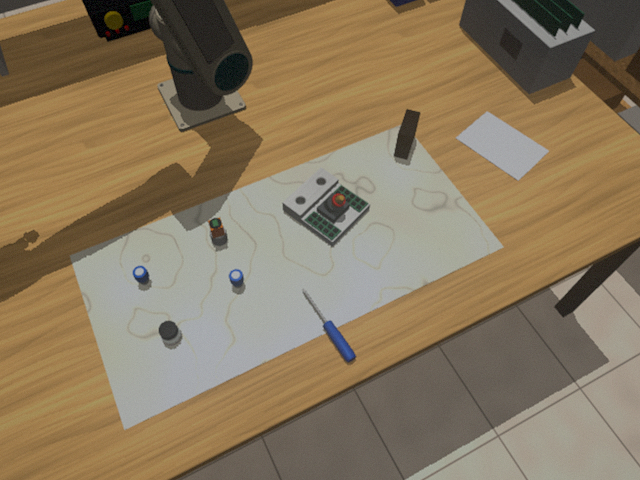

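View pics/side0.png

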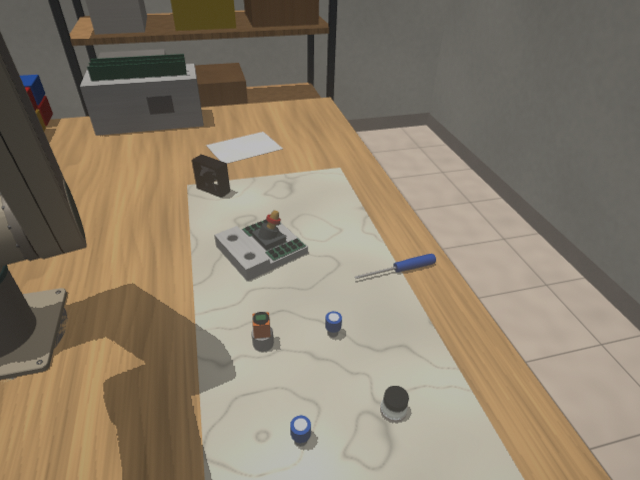

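The scene view shows plugs at (141,272) and (236,277), coupler at (217,232), jar at (168,331), and the manifold at (327,207) with bores at (300,201) and (321,182). The side view shows the same objects: plugs at (300,427) and (333,320), coupler at (262,328), bores at (232,238) and (250,256).

```bash
cat >> h.py <<'E'
def blobs(s,m,amin=8):
    n,l,st,c=cv2.connectedComponentsWithStats(m.astype(np.uint8))
    return [(c[i],st[i,4],l==i) for i in range(1,n) if st[i,4]>=amin]
def masks(s):
    h=cv2.cvtColor(s['pixels'],cv2.COLOR_RGB2HSV).astype(int); H,S,V=h[...,0],h[...,1],h[...,2]
    return dict(blue=(H>105)&(H<130)&(S>120)&(V>50),orange=(H<16)&(S>150)&(V>60),
      red=((H<8)|(H>170))&(S>150)&(V>60),green=(H>40)&(H<95)&(S>80)&(V>40))
E
python3 - <<'E'
from h import *
for n,bs in (('scene',[(300,201),(321,182)]),('side',[(232,238),(250,256)])):
    s=snap(n); P=world(s); M=masks(s)
    work=(abs(P[...,2]-.03)<.15)&(P[...,0]>.1)&(P[...,0]<1)
    for k in M:
        for c,a,m in blobs(s,M[k]&work,12):
            q=P[m]; t=q[q[:,2]>q[:,2].max()-.006]
            print(n,k,c.round(1),a,'zmax',q[:,2].max().round(3),'mean',q.mean(0).round(3),'top',t.mean(0).round(3))
    for u,v in bs: print('bore',ray(s,u,v,.036).round(4))
    # white tops
    h=cv2.cvtColor(s['pixels'],cv2.COLOR_RGB2HSV)
    # things above table
    m=(P[...,2]>.015)&(P[...,2]<.2)&(P[...,0]>.25)&(P[...,0]<1)&(P[...,1]>-.9)&(P[...,1]<.3)
    for c,a,mm in blobs(s,m,30):
        q=P[mm]; t=q[q[:,2]>q[:,2].max()-.006]
        print(n,'obj',c.round(1),a,'zmax',q[:,2].max().round(3),q.min(0).round(3),q.max(0).round(3),'top',t.mean(0).round(4))
E
```

```text
scene blue [139.3 272.1] 63 zmax 0.051 mean [ 0.512 -0.338  0.045] top [ 0.514 -0.336  0.047]
scene blue [235.8 275.8] 57 zmax 0.051 mean [ 0.621 -0.144  0.045] top [ 0.623 -0.144  0.047]
scene blue [339.3 340.6] 379 zmax 0.03 mean [ 0.858 -0.002  0.022] top [ 0.864 -0.     0.025]
scene orange [336.1 198.5] 42 zmax 0.092 mean [0.556 0.151 0.08 ] top [0.559 0.158 0.088]
scene red [334.9 198.9] 35 zmax 0.089 mean [0.555 0.148 0.08 ] top [0.554 0.148 0.085]
scene green [214.6 222.5] 29 zmax 0.08 mean [ 0.483 -0.136  0.074] top [ 0.485 -0.136  0.076]
bore [0.4944 0.0829 0.036 ]
bore [0.4653 0.1575 0.036 ]
scene obj [325.8 205.2] 3362 zmax 0.097 [0.423 0.042 0.015] [0.629 0.238 0.097] top [0.5667 0.1572 0.0932]
scene obj [217.2 230.6] 341 zmax 0.08 [ 0.469 -0.155  0.015] [ 0.507 -0.116  0.08 ] top [ 0.4872 -0.1358  0.0756]
scene obj [140.8 274.2] 213 zmax 0.052 [ 0.497 -0.354  0.019] [ 0.53  -0.321  0.052] top [ 0.5132 -0.3359  0.0478]
scene obj [236.3 277.7] 195 zmax 0.052 [ 0.604 -0.159  0.021] [ 0.637 -0.128  0.052] top [ 0.6218 -0.1444  0.0483]
scene obj [169.  331.7] 351 zmax 0.049 [
[... 490 characters left out ...]
bore [0.4911 0.0818 0.036 ]
side obj [259.2 244.1] 3160 zmax 0.096 [0.419 0.039 0.015] [0.627 0.223 0.096] top [0.5618 0.1544 0.0923]
side obj [414.8 261.5] 354 zmax 0.028 [ 0.795 -0.019  0.015] [0.905 0.01  0.028] top [ 0.8541 -0.0034  0.024 ]
side obj [332.9 321.7] 309 zmax 0.051 [ 0.602 -0.162  0.016] [ 0.634 -0.128  0.051] top [ 0.6179 -0.1455  0.0477]
side obj [261.3 329.6] 633 zmax 0.077 [ 0.463 -0.158  0.015] [ 0.502 -0.121  0.077] top [ 0.4829 -0.1382  0.074 ]
side obj [394.8 401.6] 684 zmax 0.048 [ 0.651 -0.348  0.015] [ 0.691 -0.308  0.048] top [ 0.6708 -0.3278  0.0444]
side obj [300.  428.9] 489 zmax 0.051 [ 0.494 -0.355  0.022] [ 0.526 -0.323  0.051] top [ 0.51   -0.3395  0.0475]
```

```bash
cat >> h.py <<'E'
def go(p,rot=None):
    o=get_obs(); r=R.from_quat(o['eef_rot'])
    print('t',round(o['time'],2),'tcp',o['tcp_pos'].round(4),'off cm',(r.inv().apply(np.array(p)-o['tcp_pos'])*100).round(2),
      'rot',(r.inv()*(rot or down(np.deg2rad(-70.3)))).as_rotvec().round(3),'F',o['force'].round(1),'j',o['joints'].round(2),'w',round(o['gripper_width'],4))
def down(a):  # tool down, y axis at world angle a
    y=np.array([np.cos(a),np.sin(a),0]); z=np.array([0,0,-1.]); return R.from_matrix(np.c_[np.cross(y,z),y,z])
E
python3 - <<'E'
from h import *
go([.511,-.338,.25])
E
```

```text
t 0.2 tcp [ 0.21   -0.5883  0.3032] off cm [ 36.76 -13.44   5.34] rot [-0.001 -0.    -0.001] F [ 0.5  0.3 -0.2] j [-1.33  0.28 -0.03  1.27 -0.    1.47] w 0.0858
```

Call:
drive_tool --offset '[[36.8, -13.4, 5.3], [36.8, -13.4, 5.3], [36.8, -13.4, 5.3], [36.8, -13.4, 5.3], [36.8, -13.4, 5.3], [36.8, -13.4, 5.3], [36.8, -13.4, 5.3], [36.8, -13.4, 5.3], [36.8, -13.4, 5.3], [36.8, -13.4, 5.3], [36.8, -13.4, 5.3], [36.8, -13.4, 5.3]]' --delta_rot '[[0, 0, 0], [0, 0, 0], [0, 0, 0], [0, 0, 0], [0, 0, 0], [0, 0, 0], [0, 0, 0], [0, 0, 0], [0, 0, 0], [0, 0, 0], [0, 0, 0], [0, 0, 0]]' --fingers '[0, 0, 0, 0, 0, 0, 0, 0, 0, 0, 0, 0]' --grip_force 40

```text
time: 1.2
tcp_pos: [0.5121, -0.3377, 0.2503]
eef_rot: [0.985, 0.172, -0.001, -0.0]
force: [-1.0, -0.1, 0.6]
gripper_width: 0.0851
gripper_force: 0.0
```

Run:
```python
from h import *
go([.511,-.338,.16])
s=snap('wrist'); save(s,'w1'); print(s['T'].round(3).tolist(),s['fx'])
P=world(s)
for c,a,m in blobs(s,masks(s)['blue'],100):
    q=P[m]; print(c,a,q[:,2].max(),ray(s,*c,.048).round(4))
m=(P[...,2]>.041)&(P[...,2]<.056)
for c,a,mm in blobs(s,m,100): print('top',c.round(1),a,P[mm].mean(0).round(4),ray(s,*c,.048).round(4))
```

```text
t 1.2 tcp [ 0.5121 -0.3377  0.2503] off cm [-0.11  0.    9.03] rot [-0.001  0.001  0.002] F [-1.  -0.1  0.6] j [-0.69  0.29 -0.13  1.16 -0.    2.11] w 0.0851
[[0.339, -0.888, -0.31, 0.593], [-0.941, -0.319, -0.113, -0.31], [0.001, 0.33, -0.944, 0.32], [0.0, 0.0, 0.0, 1.0]] 411.9067800492559
[318.99045346 226.2124105 ] 838 0.3195395826667182 [ 0.5126 -0.3381  0.048 ]
top [391.8   3. ] 254 [ 0.6558 -0.3323  0.0439] [ 0.6548 -0.332   0.048 ]
top [ 30.3 163.4] 973 [ 0.4893 -0.146   0.0487] [ 0.4892 -0.1455  0.048 ]
top [318.5 226.4] 1596 [ 0.5121 -0.3379  0.0473] [ 0.5124 -0.3378  0.048 ]
```

Call:
drive_tool --offset '[[0, 0, 4], [0, 0, 8], [0, 0, 12], [0, 0, 15.3], [0, 0, 15.3], [0, 0, 15.3], [0, 0, 15.3], [0, 0, 15.3], [0, 0, 15.3], [0, 0, 15.3], [0, 0, 15.3], [0, 0, 15.3]]' --delta_rot '[[0, 0, 0], [0, 0, 0], [0, 0, 0], [0, 0, 0], [0, 0, 0], [0, 0, 0], [0, 0, 0], [0, 0, 0], [0, 0, 0], [0, 0, 0], [0, 0, 0], [0, 0, 0]]' --fingers '[0, 0, 0, 0, 0, 1, 1, 1, 1, 1, 1, 1]'

```text
time: 2.25
tcp_pos: [0.5133, -0.34, 0.1009]
eef_rot: [0.985, 0.171, 0.002, 0.002]
force: [-0.7, 0.4, 7.1]
gripper_width: 0.0309
gripper_force: 38.5
```

Call:
drive_tool --offset '[[0, 0, 0], [0, 0, 0], [0, 0, -3], [0, 0, -6], [0, 0, -9], [0, 0, -9]]' --delta_rot '[[0, 0, 0], [0, 0, 0], [0, 0, 0], [0, 0, 0], [0, 0, 0], [0, 0, 0]]' --fingers '[1, 1, 1, 1, 1, 1]'

```text
time: 2.75
tcp_pos: [0.5152, -0.3415, 0.196]
eef_rot: [0.985, 0.171, 0.004, 0.005]
force: [1.4, -0.7, -0.1]
gripper_width: 0.0311
gripper_force: 39.1
```

Run:
```python
from h import *
go([.462,.1565,.22],down(np.deg2rad(-67.4)))
s=snap('wrist'); save(s,'w2')
```

```text
t 2.75 tcp [ 0.5152 -0.3415  0.196 ] off cm [ 11.76 -48.65  -2.89] rot [ 0.012 -0.007 -0.051] F [ 1.4 -0.7 -0.1] j [-0.69  0.33 -0.19  1.04 -0.    2.11] w 0.0311
```

View pics/w2.png

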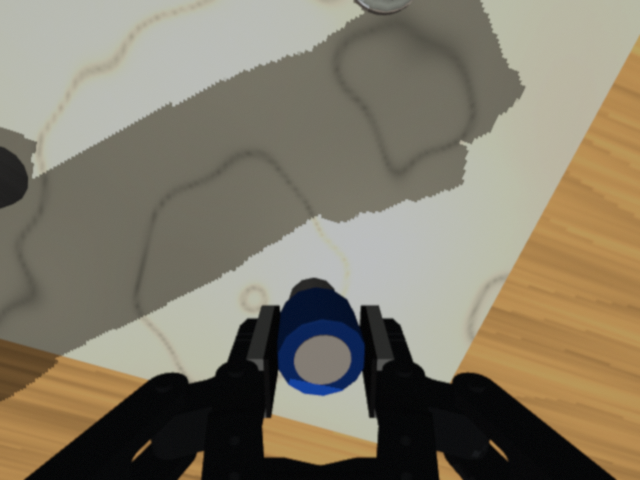

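The wrist view shows the plug held between the pads, head top at (322,360), foot peeking out at (313,285); possibly slightly tilted, so I'll measure.

```bash
cat > tilt.py <<'E'
from h import *
o=get_obs(); r=R.from_quat(o['eef_rot'])
s=snap('wrist'); P=(world(s)-o['tcp_pos'])@r.as_matrix()  # tool frame
h=cv2.cvtColor(s['pixels'],cv2.COLOR_RGB2HSV).astype(int)
m=np.zeros((480,640),bool); m[335:385,295:350]=True; m&=(h[...,1]<60)&(h[...,2]>90)
q=P[m]; med=np.median(q[:,2]); q=q[abs(q[:,2]-med)<.006]
A=np.c_[q[:,:2],np.ones(len(q))]; c=np.linalg.lstsq(A,q[:,2],rcond=None)[0]
print('top centre(tool)',q.mean(0).round(4),'slope',c[:2].round(3),len(q))
b=np.zeros((480,640),bool); b[260:400,250:390]=True
f=b&(P[...,2]>.05)&(P[...,2]<.14)&(abs(P[...,1])<.03)
for lo in np.arange(.05,.125,.005):
    k=f&(P[...,2]>=lo)&(P[...,2]<lo+.005)
    if k.sum()>10: print(lo.round(3),k.sum(),'y',P[k][:,1].min().round(4),P[k][:,1].max().round(4),'xmax',P[k][:,0].max().round(4))
E
python3 tilt.py
```

```text
top centre(tool) [-0.0016  0.0018  0.0528] slope [-0.01   0.092] 2157
0.05 5795 y -0.0231 0.0248 xmax 0.0148
0.055 1182 y -0.024 0.0257 xmax 0.0151
0.06 907 y -0.0246 0.0264 xmax 0.0147
0.065 748 y -0.025 0.0268 xmax 0.0148
0.07 451 y -0.0147 0.0165 xmax 0.0148
0.075 268 y -0.0149 0.015 xmax 0.0146
0.085 26 y -0.0091 0.0016 xmax 0.0096
0.09 180 y -0.0116 0.0055 xmax 0.0098
0.095 166 y -0.0133 0.007 xmax 0.0094
```

```bash
cat >> h.py <<'E'
def tilted(a,yaw):  # tool attitude, near down with y at yaw, such that tool-frame axis a points straight down
    d=down(yaw); rot,_=R.align_vectors([[0,0,-1.]],[d.apply(np.array(a)/np.linalg.norm(a))]); return rot*d
def goplug(foot,f,a,yaw=np.deg2rad(-67.4)):
    rot=tilted(a,yaw); go(np.array(foot)-rot.apply(f),rot)
E
python3 - <<'E'
from h import *
goplug([.42,.10,.15],[-.0013,-.0031,.1005],[0,-.095,1])
E
```

```text
t 2.85 tcp [ 0.513  -0.3397  0.1909] off cm [  6.15 -45.16  -6.15] rot [-0.09  -0.    -0.051] F [-0.2  0.3 -0.5] j [-0.69  0.33 -0.2   1.03 -0.    2.11] w 0.0311
```

Call:
drive_tool --offset '[[0, -1, -3.5], [2, -5, -6.2], [6.2, -45.2, -6.2], [6.2, -45.2, -6.2], [6.2, -45.2, -6.2], [6.2, -45.2, -6.2], [6.2, -45.2, -6.2], [6.2, -45.2, -6.2], [6.2, -45.2, -6.2], [6.2, -45.2, -6.2], [6.2, -45.2, -6.2], [6.2, -45.2, -6.2]]' --delta_rot '[[0, 0, 0], [0, 0, 0], [-0.09, 0, -0.051], [-0.09, 0, -0.051], [-0.09, 0, -0.051], [-0.09, 0, -0.051], [-0.09, 0, -0.051], [-0.09, 0, -0.051], [-0.09, 0, -0.051], [-0.09, 0, -0.051], [-0.09, 0, -0.051], [-0.09, 0, -0.051]]' --fingers '[1, 1, 1, 1, 1, 1, 1, 1, 1, 1, 1, 1]'

```text
time: 3.85
tcp_pos: [0.416, 0.1097, 0.2488]
eef_rot: [0.98, 0.196, 0.007, 0.044]
force: [1.0, 0.0, -1.1]
gripper_width: 0.0308
gripper_force: 39.3
```

Call:
drive_tool --offset '[[0, 0, 0], [0, 0, 0], [0, 0, 0], [0, 0, 0]]' --delta_rot '[[0, 0, 0], [0, 0, 0], [0, 0, 0], [0, 0, 0]]' --fingers '[1, 1, 1, 1]'

```text
time: 4.18
tcp_pos: [0.4179, 0.107, 0.2493]
eef_rot: [0.98, 0.195, 0.007, 0.044]
force: [0.2, -0.5, -0.7]
gripper_width: 0.0312
gripper_force: 39.3
```

```bash
python3 - <<'E'
from h import *
goplug([.42,.10,.15],[-.0013,-.0031,.1005],[0,-.095,1])
s=snap('wrist'); save(s,'w3')
E
python3 tilt.py
```

```text
t 4.18 tcp [0.4179 0.107  0.2493] off cm [ 0.05  0.09 -0.09] rot [-0.005  0.004 -0.002] F [ 0.2 -0.5 -0.7] j [ 0.15 -0.04 -0.51  1.08 -0.09  2.89] w 0.0312
top centre(tool) [-0.0017  0.0018  0.0528] slope [-0.008  0.093] 2161
0.05 5832 y -0.0231 0.0247 xmax 0.0147
0.055 1176 y -0.024 0.0256 xmax 0.015
0.06 908 y -0.0248 0.0265 xmax 0.0151
0.065 750 y -0.025 0.0269 xmax 0.0148
0.07 450 y -0.0147 0.0165 xmax 0.0148
0.075 269 y -0.0148 0.015 xmax 0.0147
0.085 27 y -0.0074 0.0015 xmax 0.0096
0.09 177 y -0.0117 0.0051 xmax 0.0095
0.095 171 y -0.0133 0.0074 xmax 0.0096
```

View pics/w3.png

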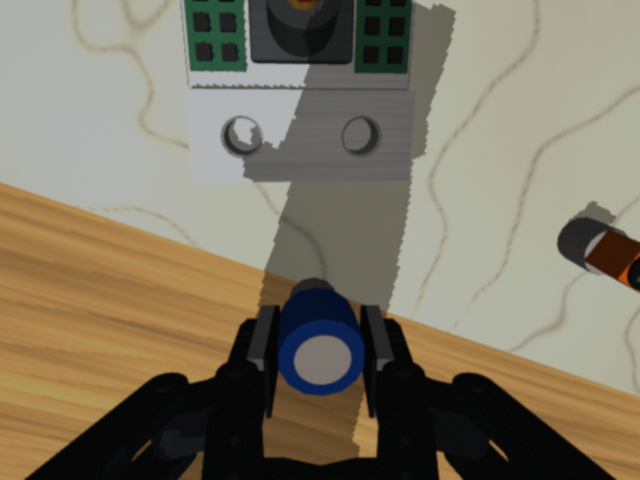

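The wrist view shows the bar with bores at about (242,135) and (361,134), nipple boss at (302,20) and coupler at (605,255). The plug is held steadily.

```bash
cat > mani.py <<'E'
from h import *
s=snap('wrist'); P=world(s)
m=((P[...,2]>.031)&(P[...,2]<.042)).astype(np.uint8); m[250:]=0
n,l,st,c=cv2.connectedComponentsWithStats(m); i=1+np.argmax(st[1:,4]); b=(l==i).astype(np.uint8)
cs,hi=cv2.findContours(b,cv2.RETR_CCOMP,cv2.CHAIN_APPROX_NONE)
print('z plane',np.median(P[b>0][:,2]).round(4))
for k,q in enumerate(cs):
    if hi[0][k][3]>=0 and cv2.contourArea(q)>200:
        w=np.array([ray(s,*p[0],.036)[:2] for p in q]).astype(np.float32)
        (x,y),rr=cv2.minEnclosingCircle(w); el=cv2.fitEllipse(w*1000); print('hole circle',round(x,4),round(y,4),'r',round(rr,4),'ell',np.round(el[0],1),np.round(el[1],1))
q=max(cs,key=cv2.contourArea); w=np.array([ray(s,*p[0],.036)[:2] for p in q],np.float32)
print('bar rect',cv2.minAreaRect(w*1000))
E
python3 mani.py
```

```text
z plane 0.0352
hole circle 0.4908 0.0856 r 0.0123 ell [490.8  85.6] [23.6 24. ]
hole circle 0.4611 0.1586 r 0.0125 ell [461.1 158.6] [23.9 24.1]
bar rect ((475.7723388671875, 121.79351806640625), (59.82817840576172, 149.55288696289062), 22.100360870361328)
```

Run:
```python
from h import *
goplug([.4611,.1586,.055],[-.0015,-.0031,.1005],[0,-.095,1])
```

```text
t 4.33 tcp [0.4183 0.1066 0.2497] off cm [ 6.11 -4.64  9.04] rot [-0.005  0.003 -0.003] F [ 0.8 -0.3 -0.5] j [ 0.14 -0.04 -0.51  1.08 -0.09  2.89] w 0.0308
```

Call:
drive_tool --offset '[[3, -2.3, 2], [6.1, -4.6, 5], [6.1, -4.6, 9], [6.1, -4.6, 9], [6.1, -4.6, 9], [6.1, -4.6, 9], [6.1, -4.6, 9], [6.1, -4.6, 9]]' --delta_rot '[[0, 0, 0], [0, 0, 0], [0, 0, 0], [0, 0, 0], [0, 0, 0], [0, 0, 0], [0, 0, 0], [0, 0, 0]]' --fingers '[1, 1, 1, 1, 1, 1, 1, 1]'

```text
time: 5.0
tcp_pos: [0.461, 0.1657, 0.1582]
eef_rot: [0.98, 0.195, 0.01, 0.044]
force: [0.5, 0.3, -1.1]
gripper_width: 0.0317
gripper_force: 39.4
```

Run:
```python
from h import *
goplug([.4611,.1586,.015],[-.0015,-.0031,.1005],[0,-.095,1])
```

```text
t 5.0 tcp [0.461  0.1657 0.1582] off cm [-0.12 -0.37  4.27] rot [-0.004 -0.001 -0.002] F [ 0.5  0.3 -1.1] j [ 0.25  0.16 -0.5   0.89 -0.09  3.  ] w 0.0317
```

Call:
drive_tool --offset '[[-0.1, -0.1, 1], [-0.1, -0.15, 1.6], [-0.1, -0.2, 2.1], [-0.1, -0.25, 2.6], [-0.1, -0.3, 3.1], [-0.1, -0.35, 3.6], [-0.1, -0.37, 4.1], [-0.1, -0.37, 4.2], [-0.1, -0.37, 4.2]]' --delta_rot '[[0, 0, 0], [0, 0, 0], [0, 0, 0], [0, 0, 0], [0, 0, 0], [0, 0, 0], [0, 0, 0], [0, 0, 0], [0, 0, 0]]' --fingers '[1, 1, 1, 1, 1, 1, 1, 1, 1]'

```text
time: 5.75
tcp_pos: [0.4586, 0.1659, 0.114]
eef_rot: [0.98, 0.196, 0.007, 0.044]
force: [-0.8, 0.3, 3.1]
gripper_width: 0.0311
gripper_force: 38.9
```

Run:
```python
from h import *
goplug([.4611,.1586,.014],[-.0015,-.0031,.1005],[0,-.095,1])
```

```text
t 5.75 tcp [0.4586 0.1659 0.114 ] off cm [ 0.1   0.13 -0.03] rot [-0.006  0.003  0.   ] F [-0.8  0.3  3.1] j [ 0.25  0.22 -0.55  0.79 -0.09  3.  ] w 0.0311
```

Call:
drive_tool --offset '[[0, 0, 0], [0, 0, 0], [0, 0, 0], [0, 0, -1], [0, 0, -3], [0, 0, -6], [0, 0, -10], [-3, 2, -14], [-6, 4, -14], [-6, 4, -14], [-6, 4, -14]]' --delta_rot '[[0, 0, 0], [0, 0, 0], [0, 0, 0], [0, 0, 0], [0, 0, 0], [0, 0, 0], [0, 0, 0], [0.095, 0, 0], [0.095, 0, 0], [0.095, 0, 0], [0.095, 0, 0]]' --fingers '[0.4, 0.4, 0.4, 0.4, 0.4, 0.4, 0.4, 0.4, 0.4, 0, 0]'

```text
time: 6.67
tcp_pos: [0.4137, 0.1163, 0.2588]
eef_rot: [0.981, 0.194, -0.0, -0.002]
force: [0.3, -0.5, -0.4]
gripper_width: 0.0734
gripper_force: 0.0
```

Run:
```python
from h import *
go([.620,-.145,.25])
s=snap('wrist'); P=world(s)
m=masks(s)['blue']
for c,a,mm in blobs(s,m,100): print(c.round(1),a,P[mm].mean(0).round(4),P[mm][:,2].max())
m=(P[...,2]>.058)&(P[...,2]<.068)&(P[...,0]<.5); 
for c,a,mm in blobs(s,m,100): print('top',c.round(1),P[mm].mean(0).round(4),ray(s,*c,.062))
save(s,'w4')
```

```text
t 6.67 tcp [0.4137 0.1163 0.2588] off cm [ 9.1  32.03  0.75] rot [-0.004 -0.     0.047] F [ 0.3 -0.5 -0.4] j [ 0.12 -0.04 -0.49  1.13  0.    2.87] w 0.0734
[286.5 139. ] 1095 [0.4611 0.1581 0.0621] 0.3281516051708382
top [285.1 140.1] [0.4601 0.1587 0.0614] [0.46023869 0.15874683 0.062     ]
```

View pics/w4.png

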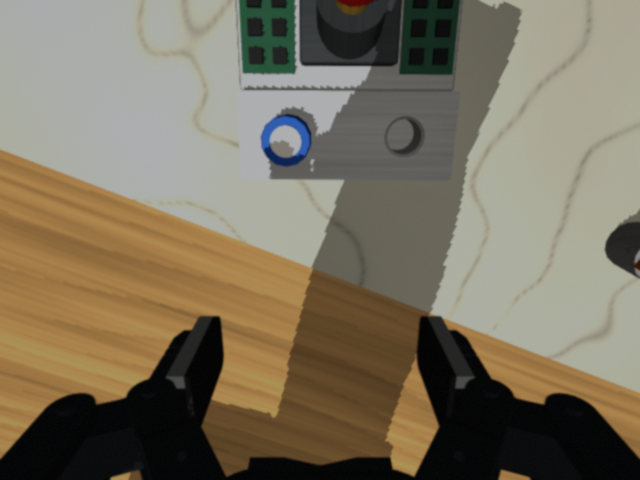

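The picture shows the first plug at (286,140) seated flat in bore0 (top at z≈0.062), bore1 free at (403,135).

Call:
drive_tool --offset '[[9.1, 32, 0.7], [9.1, 32, 0.7], [9.1, 32, 0.7], [9.1, 32, 0.7], [9.1, 32, 0.7], [9.1, 32, 0.7], [9.1, 32, 0.7], [9.1, 32, 0.7], [9.1, 32, 0.7], [9.1, 32, 0.7], [9.1, 32, 0.7], [9.1, 32, 0.7]]' --delta_rot '[[0, 0, 0], [0, 0, 0], [0, 0, 0], [0, 0, 0], [0, 0, 0], [0, 0, 0], [0, 0, 0], [0, 0, 0], [0, 0, 0], [0, 0, 0], [0, 0, 0], [0, 0, 0]]' --fingers '[0, 0, 0, 0, 0, 0, 0, 0, 0, 0, 0, 0]'

```text
time: 7.72
tcp_pos: [0.6202, -0.1417, 0.2473]
eef_rot: [0.981, 0.196, -0.003, -0.003]
force: [-0.2, 0.9, -0.3]
gripper_width: 0.0853
gripper_force: 0.0
```

Run:
```python
from h import *
s=snap('wrist'); P=world(s)
m=(P[...,2]>.042)&(P[...,2]<.055)
p=None
for c,a,mm in blobs(s,m,100):
    q=ray(s,*c,.048); print('top',c.round(1),a,P[mm].mean(0).round(4),q.round(4))
    if abs(q[0]-.62)<.02 and a>800: p=q
# coupler cap
m=(P[...,2]>.069)&(P[...,2]<.082)
for c,a,mm in blobs(s,m,100): print('cap',c.round(1),a,P[mm].mean(0).round(4))
go([p[0],p[1],.097],down(np.deg2rad(-67.4)))
```

```text
top [322.5 227.7] 1627 [ 0.6203 -0.1436  0.0473] [ 0.6205 -0.1435  0.048 ]
top [588.7 255.7] 2342 [ 0.673  -0.3255  0.0444] [ 0.6735 -0.3226  0.048 ]
top [250.6 364.9] 467 [ 0.4967 -0.1352  0.0486] [ 0.4962 -0.1353  0.048 ]
cap [240.9 397.2] 1484 [ 0.4865 -0.1357  0.0734]
t 7.77 tcp [ 0.6202 -0.1416  0.2477] off cm [1.000e-02 2.800e-01 1.507e+01] rot [-0.006  0.003  0.001] F [-0.3  1.   0.3] j [-0.33  0.33 -0.07  1.17  0.    2.42] w 0.0854
```

Call:
drive_tool --offset '[[0, 0.2, 4], [0, 0.2, 8], [0, 0.2, 9], [0, 0.2, 9], [0, 0.2, 9], [0, 0.2, 9], [0, 0.2, 9], [0, 0.2, 9]]' --delta_rot '[[0, 0, 0], [0, 0, 0], [0, 0, 0], [0, 0, 0], [0, 0, 0], [0, 0, 0], [0, 0, 0], [0, 0, 0]]' --fingers '[0, 0, 0, 0, 0, 0, 0, 0]'

```text
time: 8.43
tcp_pos: [0.6228, -0.1451, 0.1608]
eef_rot: [0.981, 0.196, 0.0, -0.001]
force: [-0.4, 0.3, -0.5]
gripper_width: 0.0854
gripper_force: 0.0
```

Run:
```python
from h import *
go([.6205,-.1435,.098],down(np.deg2rad(-67.4)))
s=snap('wrist'); P=world(s)
m=(P[...,2]>.042)&(P[...,2]<.055)
for c,a,mm in blobs(s,m&masks(s)['blue'],100): print(c.round(1),a,ray(s,*c,.048).round(4))
m[:,:220]=0;m[:,420:]=0
for c,a,mm in blobs(s,m,300): print('top',c.round(1),a,P[mm].mean(0).round(4),ray(s,*c,.048).round(4))
```

```text
t 8.43 tcp [ 0.6228 -0.1451  0.1608] off cm [-0.15 -0.22  6.28] rot [-0.002 -0.001 -0.001] F [-0.4  0.3 -0.5] j [-0.33  0.4  -0.16  1.    0.    2.42] w 0.0854
[313.2 284.2] 1572 [ 0.621  -0.1433  0.048 ]
top [313.  284.1] 3097 [ 0.6206 -0.1434  0.0472] [ 0.621  -0.1432  0.048 ]
top [231.5 462.6] 461 [ 0.4978 -0.1428  0.0476] [ 0.4982 -0.1427  0.048 ]
```

Call:
drive_tool --offset '[[-0.15, -0.22, 3], [-0.15, -0.22, 6.2], [-0.15, -0.22, 6.2], [-0.15, -0.22, 6.2], [-0.15, -0.22, 6.2], [-0.15, -0.22, 6.2], [-0.15, -0.22, 6.2], [-0.15, -0.22, 6.2], [-0.15, -0.22, 6.2], [-0.15, -0.22, 6.2], [-0.15, -0.22, 6.2], [-0.15, -0.22, 6.2]]' --delta_rot '[[0, 0, 0], [0, 0, 0], [0, 0, 0], [0, 0, 0], [0, 0, 0], [0, 0, 0], [0, 0, 0], [0, 0, 0], [0, 0, 0], [0, 0, 0], [0, 0, 0], [0, 0, 0]]' --fingers '[0, 0, 0, 0, 0.5, 0.5, 1, 1, 1, 1, 1, 1]'

```text
time: 9.48
tcp_pos: [0.6198, -0.1433, 0.0978]
eef_rot: [0.981, 0.196, -0.0, -0.002]
force: [-1.3, 0.6, 6.0]
gripper_width: 0.031
gripper_force: 39.4
```

Call:
drive_tool --offset '[[0, 0, 0], [0, 0, -3], [0, 0, -7], [0, 0, -11], [0, 0, -12], [0, 0, -12], [0, 0, -12], [0, 0, -12], [0, 0, -12]]' --delta_rot '[[0, 0, 0], [0, 0, 0], [0, 0, 0], [0, 0, 0], [0, 0, 0], [0, 0, 0], [0, 0, 0], [0, 0, 0], [0, 0, 0]]' --fingers '[1, 1, 1, 1, 1, 1, 1, 1, 1]'

```text
time: 10.23
tcp_pos: [0.6176, -0.1429, 0.2132]
eef_rot: [0.981, 0.196, -0.004, -0.004]
force: [-0.4, 0.4, -0.5]
gripper_width: 0.0311
gripper_force: 39.8
```

```bash
python3 tilt.py
python3 - <<'E'
from h import *
goplug([.4908,.0856,.09],[-.0015,-.0,.1005],[0,0,1])
E
```

```text
top centre(tool) [-0.0006  0.0013  0.05  ] slope [-0.009  0.006] 2158
0.05 4833 y -0.023 0.025 xmax 0.0159
0.055 981 y -0.024 0.0258 xmax 0.0159
0.06 919 y -0.0246 0.0266 xmax 0.0158
0.065 724 y -0.0249 0.0268 xmax 0.0155
0.07 447 y -0.0145 0.0164 xmax 0.0155
0.075 68 y -0.0139 0.0163 xmax 0.0151
0.085 114 y -0.0069 0.008 xmax 0.0106
0.09 206 y -0.009 0.0104 xmax 0.0105
0.095 63 y -0.0095 0.0109 xmax 0.0103
t 10.28 tcp [ 0.6178 -0.143   0.2134] off cm [ -2.79 -25.96   2.52] rot [-0.008  0.006 -0.001] F [ 0.4 -0.5 -0.6] j [-0.33  0.36 -0.12  1.11  0.    2.42] w 0.0305
```

Call:
drive_tool --offset '[[-2.5, -26, 1], [-2.5, -26, 1], [-2.5, -26, 1], [-2.5, -26, 1], [-2.5, -26, 1], [-2.5, -26, 1], [-2.5, -26, 1], [-2.5, -26, 1], [-2.5, -26, 1], [-2.5, -26, 3], [-2.5, -26, 3], [-2.5, -26, 3]]' --delta_rot '[[0, 0, 0], [0, 0, 0], [0, 0, 0], [0, 0, 0], [0, 0, 0], [0, 0, 0], [0, 0, 0], [0, 0, 0], [0, 0, 0], [0, 0, 0], [0, 0, 0], [0, 0, 0]]' --fingers '[1, 1, 1, 1, 1, 1, 1, 1, 1, 1, 1, 1]'

```text
time: 11.28
tcp_pos: [0.4961, 0.086, 0.1864]
eef_rot: [0.981, 0.195, -0.003, -0.002]
force: [-0.7, -0.3, -0.8]
gripper_width: 0.0307
gripper_force: 40.0
```

Run:
```python
from h import *
goplug([.4908,.0856,.05],[-.0006,.0008,.098],[0,0,1])
```

```text
t 11.28 tcp [0.4961 0.086  0.1864] off cm [-0.42 -0.23  3.85] rot [-0.006  0.005 -0.003] F [-0.7 -0.3 -0.8] j [ 0.04  0.16 -0.44  0.98  0.    2.79] w 0.0307
```

Call:
drive_tool --offset '[[-0.4, -0.2, 1.5], [-0.4, -0.2, 3], [-0.4, -0.2, 3.5], [-0.4, -0.2, 3.5], [-0.4, -0.2, 3.5], [-0.4, -0.2, 3.5], [-0.4, -0.2, 3.5]]' --delta_rot '[[0, 0, 0], [0, 0, 0], [0, 0, 0], [0, 0, 0], [0, 0, 0], [0, 0, 0], [0, 0, 0]]' --fingers '[1, 1, 1, 1, 1, 1, 1]'

```text
time: 11.87
tcp_pos: [0.4927, 0.0875, 0.1536]
eef_rot: [0.981, 0.195, -0.001, -0.002]
force: [-0.1, 0.3, -0.9]
gripper_width: 0.0304
gripper_force: 40.0
```

Run:
```python
from h import *
goplug([.4908,.0856,.0135],[-.0006,.0008,.098],[0,0,1])
```

```text
t 11.87 tcp [0.4927 0.0875 0.1536] off cm [-0.19  0.04  4.21] rot [-0.004  0.    -0.001] F [-0.1  0.3 -0.9] j [ 0.04  0.19 -0.48  0.9   0.    2.79] w 0.0304
```

Call:
drive_tool --offset '[[-0.15, 0.04, 1], [-0.15, 0.04, 1.6], [-0.15, 0.04, 2.1], [-0.15, 0.04, 2.6], [-0.15, 0.04, 3.1], [-0.15, 0.04, 3.6], [-0.15, 0.04, 4.1], [-0.15, 0.04, 4.2], [-0.15, 0.04, 4.2]]' --delta_rot '[[0, 0, 0], [0, 0, 0], [0, 0, 0], [0, 0, 0], [0, 0, 0], [0, 0, 0], [0, 0, 0], [0, 0, 0], [0, 0, 0]]' --fingers '[1, 1, 1, 1, 1, 1, 1, 1, 1]'

```text
time: 12.62
tcp_pos: [0.4907, 0.0867, 0.1115]
eef_rot: [0.981, 0.196, -0.002, -0.002]
force: [-1.5, -3.3, 9.2]
gripper_width: 0.0304
gripper_force: 41.4
```

Call:
drive_tool --offset '[[0, 0, 0], [0, 0, 0], [0, 0, 0], [0, 0, -1], [0, 0, -4], [0, 0, -8], [0, 0, -12], [-2, -2, -15], [-4, -4, -17], [-4, -4, -17], [-4, -4, -17], [-4, -4, -17]]' --delta_rot '[[0, 0, 0], [0, 0, 0], [0, 0, 0], [0, 0, 0], [0, 0, 0], [0, 0, 0], [0, 0, 0], [0, 0, 0], [0, 0, 0], [0, 0, 0], [0, 0, 0], [0, 0, 0]]' --fingers '[0.4, 0.4, 0.4, 0.4, 0.4, 0.4, 0.4, 0.4, 0.4, 0, 0, 0]'

```text
time: 13.62
tcp_pos: [0.4387, 0.1078, 0.2808]
eef_rot: [0.981, 0.196, -0.001, -0.002]
force: [-0.5, -0.1, 0.4]
gripper_width: 0.0845
gripper_force: 0.0
```

Run:
```python
from h import *
go([.4866,-.1365,.25],down(np.deg2rad(-67.4)))
s=snap('wrist'); P=world(s); save(s,'w5'); np.save('w5.npy',P)
for c,a,mm in blobs(s,masks(s)['blue'],100): print(c.round(1),a,P[mm].mean(0).round(4))
for k in('red','orange'):
  for c,a,mm in blobs(s,masks(s)[k],30): print(k,c.round(1),a,P[mm].mean(0).round(4))
```

```text
t 13.62 tcp [0.4387 0.1078 0.2808] off cm [-4.95 24.42  2.97] rot [-0.005  0.002 -0.   ] F [-0.5 -0.1  0.4] j [ 0.1  -0.02 -0.41  1.18  0.    2.84] w 0.0845
[264.8 164.3] 851 [0.4609 0.1584 0.0617]
[376.9 164.2] 846 [0.4911 0.0865 0.0629]
red [322.9  28. ] 1311 [0.5525 0.1529 0.0825]
orange [322.8  28.3] 1391 [0.5524 0.1529 0.0823]
orange [626.4 288.7] 187 [ 0.4798 -0.1229  0.0714]
```

View pics/w5.png

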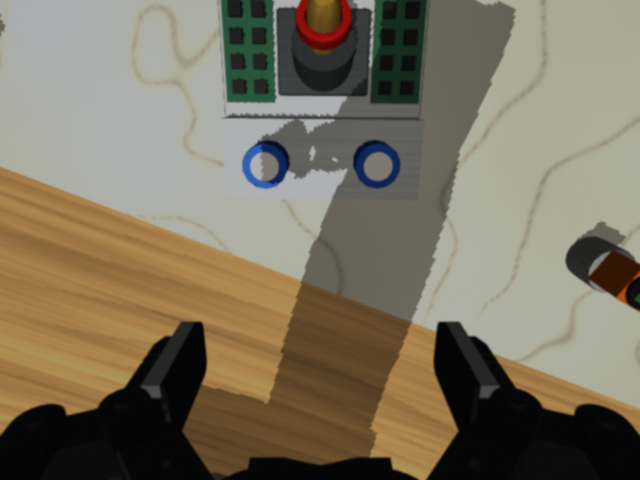

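Both plugs are home (heads at (265,164) and (377,164), tops at z≈0.062); the nipple is at (323,28) and the coupler at (605,275).

Call:
drive_tool --offset '[[-5, 24.4, 2], [-5, 24.4, 2], [-5, 24.4, 2], [-5, 24.4, 2], [-5, 24.4, 2], [-5, 24.4, 2], [-5, 24.4, 2], [-5, 24.4, 2], [-5, 24.4, 2], [-5, 24.4, 2], [-5, 24.4, 2], [-5, 24.4, 2]]' --delta_rot '[[0, 0, 0], [0, 0, 0], [0, 0, 0], [0, 0, 0], [0, 0, 0], [0, 0, 0], [0, 0, 0], [0, 0, 0], [0, 0, 0], [0, 0, 0], [0, 0, 0], [0, 0, 0]]' --fingers '[0, 0, 0, 0, 0, 0, 0, 0, 0, 0, 0, 0]'

```text
time: 14.67
tcp_pos: [0.4859, -0.1354, 0.2597]
eef_rot: [0.98, 0.197, -0.002, -0.002]
force: [0.2, 0.2, 0.1]
gripper_width: 0.0853
gripper_force: 0.0
```

Run:
```python
from h import *
s=snap('wrist'); P=world(s); save(s,'w6')
m=(P[...,2]>.067)&(P[...,2]<.085)
for c,a,mm in blobs(s,m,300):
    q=max(cv2.findContours(mm.astype(np.uint8),0,1)[0],key=cv2.contourArea)
    w=np.array([ray(s,*p[0],.075)[:2] for p in q],np.float32)
    print(a,P[mm].mean(0).round(4),cv2.minAreaRect(w*1000))
go([.4866,-.1365,.25],down(np.deg2rad(-67.4)))
```

```text
2017 [ 0.4852 -0.1356  0.0735] ((485.19140625, -135.55450439453125), (30.050174713134766, 31.139650344848633), 83.00874328613281)
t 14.72 tcp [ 0.486  -0.1355  0.2598] off cm [0.02 0.12 0.98] rot [-0.005  0.002  0.001] F [ 0.3 -0.6  0.4] j [-0.4   0.1  -0.34  1.14  0.    2.35] w 0.085
```

View pics/w6.png

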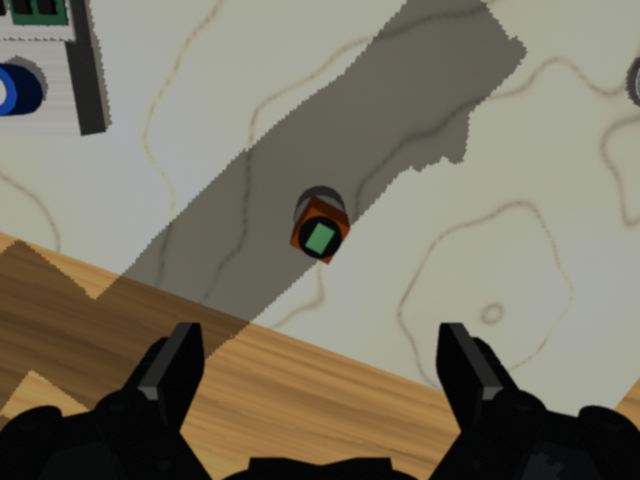

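The view shows the coupler at (320,235), its square handle turned about 30° in the image, consistent with handle edges at world 83°/-7°.

Run:
```python
from h import *
go([.4853,-.1356,.20],down(np.deg2rad(-97)))
```

```text
t 14.72 tcp [ 0.486  -0.1355  0.2598] off cm [-0.06  0.01  5.98] rot [-0.004  0.003  0.518] F [ 0.3 -0.6  0.4] j [-0.4   0.1  -0.34  1.14  0.    2.35] w 0.085
```

Call:
drive_tool --offset '[[0, 0, 1], [0, 0, 2], [0, 0, 4], [0, 0, 6], [0, 0, 6], [0, 0, 6], [0, 0, 6], [0, 0, 6], [0, 0, 6]]' --delta_rot '[[0, 0, 0.12], [0, 0, 0.24], [0, 0, 0.36], [0, 0, 0.48], [0, 0, 0.517], [0, 0, 0.517], [0, 0, 0.517], [0, 0, 0.517], [0, 0, 0.517]]' --fingers '[0, 0, 0, 0, 0, 0, 0, 0, 0]'

```text
time: 15.47
tcp_pos: [0.4866, -0.1365, 0.2008]
eef_rot: [0.998, -0.061, -0.001, -0.001]
force: [-0.2, -0.1, 0.1]
gripper_width: 0.0849
gripper_force: 0.0
```

Run:
```python
from h import *
s=snap('wrist'); P=world(s)
m=(P[...,2]>.067)&(P[...,2]<.085); m[:,:240]=0; m[:,400:]=0
for c,a,mm in blobs(s,m,300):
    q=max(cv2.findContours(mm.astype(np.uint8),0,1)[0],key=cv2.contourArea)
    w=np.array([ray(s,*p[0],.075)[:2] for p in q],np.float32)
    print(a,c,P[mm].mean(0).round(4),cv2.minAreaRect(w*1000))
g=masks(s)['green']; 
for c,a,mm in blobs(s,g,60):
    q=cv2.findContours(mm.astype(np.uint8),0,1)[0][0]; print('disp',a,ray(s,*c,.075),cv2.minAreaRect(np.array([ray(s,*p[0],.075)[:2] for p in q],np.float32)*1000))
go([.4853,-.1356,.110],down(np.deg2rad(-97)))
```

```text
3098 [318.94060684 271.78308586] [ 0.4858 -0.1365  0.0734] ((485.7692565917969, -136.5290985107422), (29.267820358276367, 32.101200103759766), 82.82026672363281)
disp 820 [ 0.4836505 -0.1363142  0.075    ] ((483.49676513671875, -136.2678985595703), (12.57451057434082, 18.126026153564453), 83.04694366455078)
t 15.52 tcp [ 0.4865 -0.1365  0.2007] off cm [-0.1  -0.05  9.07] rot [-0.003  0.003 -0.   ] F [0.7 0.5 1.4] j [-0.4   0.15 -0.42  1.01  0.    2.86] w 0.0856
```

Call:
drive_tool --offset '[[-0.1, 0, 4], [-0.1, 0, 8], [-0.1, 0, 9], [-0.1, 0, 9], [-0.1, 0, 9], [-0.1, 0, 9], [-0.1, 0, 9], [-0.1, 0, 9], [-0.1, 0, 9], [-0.1, 0, 9], [-0.1, 0, 9], [-0.1, 0, 9]]' --delta_rot '[[0, 0, 0], [0, 0, 0], [0, 0, 0], [0, 0, 0], [0, 0, 0], [0, 0, 0], [0, 0, 0], [0, 0, 0], [0, 0, 0], [0, 0, 0], [0, 0, 0], [0, 0, 0]]' --fingers '[0, 0, 0, 0, 0.5, 0.5, 1, 1, 1, 1, 1, 1]' --grip_force 80

```text
time: 16.52
tcp_pos: [0.4858, -0.1365, 0.1116]
eef_rot: [0.998, -0.062, -0.001, -0.001]
force: [0.3, 0.8, 7.3]
gripper_width: 0.029
gripper_force: 79.4
```

Call:
drive_tool --offset '[[0, 0, 0], [0, 0, -3], [0, 0, -7], [0, 0, -11], [0, 0, -14], [0, 0, -14], [0, 0, -14], [0, 0, -14], [0, 0, -14]]' --delta_rot '[[0, 0, 0], [0, 0, 0], [0, 0, 0], [0, 0, 0], [0, 0, 0], [0, 0, 0], [0, 0, 0], [0, 0, 0], [0, 0, 0]]' --fingers '[1, 1, 1, 1, 1, 1, 1, 1, 1]'

```text
time: 17.27
tcp_pos: [0.4835, -0.1358, 0.2476]
eef_rot: [0.998, -0.062, -0.004, -0.003]
force: [-0.1, 0.0, -2.7]
gripper_width: 0.029
gripper_force: 80.0
```

```bash
cat > ctilt.py <<'E'
from h import *
o=get_obs(); r=R.from_quat(o['eef_rot'])
s=snap('wrist'); P=(world(s)-o['tcp_pos'])@r.as_matrix(); save(s,'w7')
b=np.zeros((480,640),bool); b[180:420,240:400]=True
g=b&(masks(s)['green']); q=P[g]; q=q[abs(q[:,2]-np.median(q[:,2]))<.004]
c=np.linalg.lstsq(np.c_[q[:,:2],np.ones(len(q))],q[:,2],rcond=None)[0]; print('display',q.mean(0).round(4),'slope',c[:2].round(3),len(q))
f=b&(P[...,2]>.05)&(P[...,2]<.125)&(abs(P[...,1])<.035)
for lo in np.arange(.05,.125,.005):
    k=f&(P[...,2]>=lo)&(P[...,2]<lo+.005)
    if k.sum()>10: print(lo.round(3),k.sum(),'y',P[k][:,1].min().round(4),P[k][:,1].max().round(4),'xmax',P[k][:,0].max().round(4))
print(get_obs()['tcp_pos'],o['gripper_width'])
E
python3 ctilt.py
```

```text
display [-0.0022  0.0008  0.0367] slope [-0.012  0.004] 1867
0.05 1169 y -0.0268 0.028 xmax 0.0138
0.055 1158 y -0.0274 0.0289 xmax 0.0138
0.06 979 y -0.0276 0.0286 xmax 0.0138
0.065 737 y -0.0255 0.0272 xmax 0.0138
0.07 450 y -0.0144 0.0154 xmax 0.0157
0.075 931 y -0.0172 0.0188 xmax 0.0182
0.08 434 y -0.0179 0.019 xmax 0.0182
0.085 381 y -0.018 0.019 xmax 0.0185
0.09 380 y -0.018 0.0192 xmax 0.0185
0.095 337 y -0.018 0.0188 xmax 0.0183
0.1 299 y -0.0179 0.0191 xmax 0.0183
0.105 282 y -0.0179 0.0188 xmax 0.0184
0.11 28 y -0.0141 0.0176 xmax 0.0177
[ 0.48348794 -0.13582815  0.24738678] 0.02902845038901288
```

View pics/w7.png

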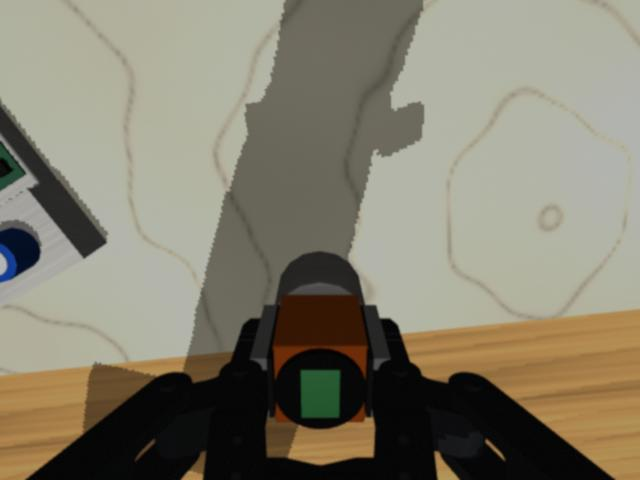

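```bash
cat >> h.py <<'E'
nO=np.array([.5500,.1522,.056]); L=np.deg2rad(22.1)
n=np.array([np.sin(.44)*np.cos(L),np.sin(.44)*np.sin(L),np.cos(.44)]); 
yv=np.array([np.sin(L),-np.cos(L),0]); Rn=R.from_matrix(np.c_[np.cross(yv,-n),yv,-n])
CM=np.array([-.0012,.0006,.1117])
def gon(z):  # mouth at z along nipple axis
    go(nO+n*z-Rn.apply(CM),Rn)
    o=get_obs(); r=R.from_quat(o['eef_rot']); m=Rn.inv().apply(o['tcp_pos']+r.apply(CM)-nO); print('mouth in nipple frame mm (x,y tool; z up)',(m*[1,1,-1]*1000).round(1),'F nipple',Rn.inv().apply(o['force']).round(1))
E
python3 -c "
from h import *
gon(.095)"
```

```text
t 17.32 tcp [ 0.4835 -0.1358  0.2474] off cm [ 10.82 -33.8    0.54] rot [-0.119 -0.423 -0.499] F [-0.1  1.  -2.4] j [-0.4   0.1  -0.36  1.12  0.    2.86] w 0.0289
mouth in nipple frame mm (x,y tool; z up) [-189.5  240.8   -1.1] F nipple [ 1.3 -1.   2.1]
```

Call:
drive_tool --offset '[[0.5, -2, -3], [3, -8, -3], [10.8, -33.8, -2], [10.8, -33.8, -2], [10.8, -33.8, -2], [10.8, -33.8, -2], [10.8, -33.8, -2], [10.8, -33.8, -1], [10.8, -33.8, 0.5], [10.8, -33.8, 0.5], [10.8, -33.8, 0.5], [10.8, -33.8, 0.5]]' --delta_rot '[[-0.02, -0.05, -0.06], [-0.04, -0.1, -0.12], [-0.119, -0.423, -0.499], [-0.119, -0.423, -0.499], [-0.119, -0.423, -0.499], [-0.119, -0.423, -0.499], [-0.119, -0.423, -0.499], [-0.119, -0.423, -0.499], [-0.119, -0.423, -0.499], [-0.119, -0.423, -0.499], [-0.119, -0.423, -0.499], [-0.119, -0.423, -0.499]]' --fingers '[1, 1, 1, 1, 1, 1, 1, 1, 1, 1, 1, 1]'

```text
time: 18.32
tcp_pos: [0.633, 0.1855, 0.2432]
eef_rot: [0.958, 0.187, -0.214, 0.044]
force: [0.1, -0.3, -2.6]
gripper_width: 0.0289
gripper_force: 80.2
```

Call:
drive_tool --offset '[[0, 0, 0], [0, 0, 0], [0, 0, 0], [0, 0, 0]]' --delta_rot '[[0, 0, 0], [0, 0, 0], [0, 0, 0], [0, 0, 0]]' --fingers '[1, 1, 1, 1]'

```text
time: 18.65
tcp_pos: [0.6338, 0.1845, 0.2464]
eef_rot: [0.958, 0.186, -0.212, 0.043]
force: [-0.1, -0.6, -2.1]
gripper_width: 0.0291
gripper_force: 80.2
```

Run:
```python
from h import *
gon(.060)
for k in ('side','scene','wrist'):
    s=snap(k); save(s,'n_'+k); P=world(s)
    m=masks(s); 
    for c,a,mm in blobs(s,m['red']|m['orange'],20):
        q=P[mm]; print(k,c.round(),a,q.mean(0).round(4))
a=[cv2.imread('pics/n_%s.png'%k) for k in('side','wrist')]
cv2.imwrite('pics/n.png',np.hstack([cv2.resize(a[0][150:300,180:340],(400,375)),cv2.resize(a[1],(400,300))[:375] if 0 else cv2.copyMakeBorder(cv2.resize(a[1],(400,300)),0,75,0,0,0)]))
```

```text
t 18.65 tcp [0.6338 0.1845 0.2464] off cm [ 0.09 -0.23  3.89] rot [ 0.003 -0.004 -0.003] F [-0.1 -0.6 -2.1] j [ 0.21  0.63  0.31  1.69 -0.08  2.99] w 0.0291
mouth in nipple frame mm (x,y tool; z up) [-0.6  2.5 98.9] F nipple [0.6 0.5 2. ]
side [ 44. 111.] 219 [-0.102   1.017   0.0413]
scene [337. 201.] 35 [0.5612 0.1505 0.0785]
wrist [316. 230.] 960 [0.564  0.1575 0.0773]
wrist [320. 328.] 5317 [0.6243 0.1799 0.1939]
wrist [281. 416.] 161 [0.5871 0.1801 0.2097]
wrist [359. 416.] 176 [0.558  0.1334 0.1919]
```

View pics/n.png

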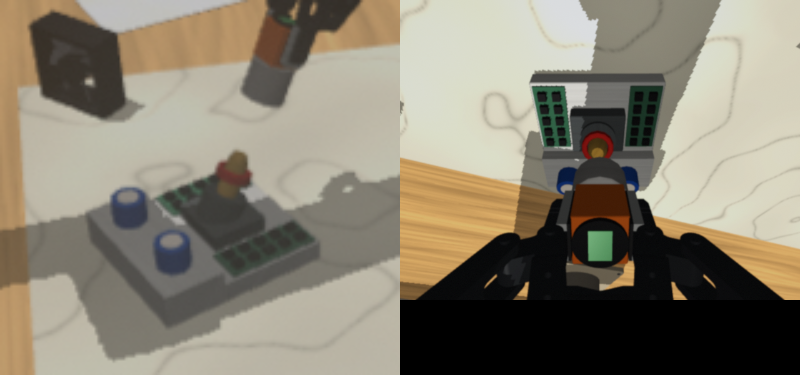

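The composite (side crop and wrist view) shows the coupler held tilted above the nipple, parallel to it, with the nipple's tip and collar visible at about (597,148) in the composite. I'll verify the axis offset in nipple coordinates.

Run:
```python
from h import *
s=snap('wrist'); P=world(s); Q=(P-nO)@np.c_[Rn.as_matrix()[:,0],Rn.as_matrix()[:,1],n]
h=cv2.cvtColor(s['pixels'],cv2.COLOR_RGB2HSV).astype(int); H,S,V=h[...,0],h[...,1],h[...,2]
sat=(S>90)&(V>40)&((H<30)|(H>170)); near=(np.hypot(Q[...,0],Q[...,1])<.025)
for lo in np.arange(.01,.05,.004):
    k=near&sat&(Q[...,2]>=lo)&(Q[...,2]<lo+.004)
    if k.sum()>8:
        q=Q[k]*1000; 
        A=np.c_[2*q[:,:2],np.ones(len(q))]; c=np.linalg.lstsq(A,(q[:,:2]**2).sum(1),rcond=None)[0]
        print(lo.round(3),k.sum(),'x',q[:,0].min().round(1),q[:,0].max().round(1),'y',q[:,1].min().round(1),q[:,1].max().round(1),'circ',c[:2].round(1),np.sqrt(c[2]+c[0]**2+c[1]**2).round(1))
k=near&(Q[...,2]>.036)&(Q[...,2]<.05); print('tip',k.sum(),Q[k].mean(0).round(4),Q[k].max(0).round(4))
```

```text
0.014 29 x -2.0 16.9 y -12.9 15.7 circ [5.9 1.4] 11.6
0.018 112 x -2.8 17.0 y -16.3 16.2 circ [ 5.9 -0. ] 11.1
0.022 906 x -12.4 17.2 y -16.2 16.8 circ [0.6 0.2] 13.9
0.026 101 x -8.7 16.5 y -14.6 16.0 circ [-0.7  0.3] 12.4
0.03 130 x -8.2 10.4 y -9.2 9.9 circ [0.1 0.2] 9.4
0.034 182 x -6.5 9.6 y -8.6 9.2 circ [0.1 0.3] 8.1
0.038 338 x -4.5 7.4 y -7.1 7.2 circ [1.3 0.3] 4.9
0.042 22 x -2.1 5.7 y -4.6 5.3 circ [1.9 0.2] 3.8
tip 458 [0.0022 0.0001 0.0398] [0.0096 0.0085 0.0426]
```

Call:
drive_tool --offset '[[0, -0.2, 1.5], [0, -0.2, 3], [0, -0.2, 4.4], [0, -0.2, 4.4], [0, -0.2, 4.4], [0, -0.2, 4.4], [0, -0.2, 4.4], [0, -0.2, 4.4]]' --delta_rot '[[0, 0, 0], [0, 0, 0], [0, 0, 0], [0, 0, 0], [0, 0, 0], [0, 0, 0], [0, 0, 0], [0, 0, 0]]' --fingers '[1, 1, 1, 1, 1, 1, 1, 1]'

```text
time: 19.52
tcp_pos: [0.6167, 0.1806, 0.2066]
eef_rot: [0.958, 0.187, -0.211, 0.043]
force: [0.4, 0.4, -2.8]
gripper_width: 0.0287
gripper_force: 80.2
```

```bash
python3 -c "
from h import *
gon(.03)"
```

```text
t 19.52 tcp [0.6167 0.1806 0.2066] off cm [-0.04  0.05  2.54] rot [ 0.004 -0.005 -0.002] F [ 0.4  0.4 -2.8] j [ 0.21  0.62  0.21  1.6  -0.08  2.98] w 0.0287
mouth in nipple frame mm (x,y tool; z up) [ 0.8 -0.2 55.4] F nipple [ 1.7 -0.2  2.3]
```

Call:
drive_tool --offset '[[0, 0, 1], [0, 0, 1.6], [0, 0, 2.2], [0, 0, 2.6], [0, 0, 3], [0, 0, 3.4], [0, 0, 3.8], [0, 0, 4.2], [0, 0, 4.2], [0, 0, 4.2]]' --delta_rot '[[0, 0, 0], [0, 0, 0], [0, 0, 0], [0, 0, 0], [0, 0, 0], [0, 0, 0], [0, 0, 0], [0, 0, 0], [0, 0, 0], [0, 0, 0]]' --fingers '[1, 1, 1, 1, 1, 1, 1, 1, 1, 1]'

```text
time: 20.35
tcp_pos: [0.5995, 0.1738, 0.169]
eef_rot: [0.958, 0.187, -0.212, 0.043]
force: [-0.4, 1.4, 5.8]
gripper_width: 0.0289
gripper_force: 81.4
```

```bash
python3 -c "
from h import *
gon(.014)"
```

```text
t 20.35 tcp [0.5995 0.1738 0.169 ] off cm [ 0.05  0.08 -0.05] rot [ 0.003 -0.004 -0.001] F [-0.4  1.4  5.8] j [ 0.21  0.61  0.13  1.51 -0.08  2.98] w 0.0289
mouth in nipple frame mm (x,y tool; z up) [-0.  -0.4 13.5] F nipple [-2.3 -1.4 -5.3]
```

Call:
drive_tool --offset '[[0, 0, 0.2], [0, 0, 0.4], [0, 0, 0.6], [0, 0, 0.6], [0, 0, 0.6], [0, 0, 0.6], [0, 0, 0.6], [0, 0, 0.6]]' --delta_rot '[[0, 0, 0], [0, 0, 0], [0, 0, 0], [0, 0, 0], [0, 0, 0], [0, 0, 0], [0, 0, 0], [0, 0, 0]]' --fingers '[1, 1, 1, 1, 1, 1, 1, 1]'

```text
time: 21.02
tcp_pos: [0.5992, 0.1737, 0.169]
eef_rot: [0.959, 0.187, -0.209, 0.043]
force: [1.5, 3.0, 23.9]
gripper_width: 0.0291
gripper_force: 83.8
```

```bash
python3 -c "
from h import *
gon(.014)
s=snap('side'); a=cv2.resize(s['pixels'][170:300,190:350,::-1],(640,520)); cv2.imwrite('pics/end.png',a)
s=snap('wrist'); P=world(s)
for c,a,mm in blobs(s,masks(s)['blue'],60): print(c.round(),a,P[mm].mean(0).round(4))
gon(.014)"; python3 ctilt.py|head -1
```

```text
t 21.02 tcp [0.5992 0.1737 0.169 ] off cm [ 0.08  0.08 -0.06] rot [ 0.004 -0.01  -0.001] F [ 1.5  3.  23.9] j [ 0.21  0.61  0.12  1.5  -0.08  2.98] w 0.0291
mouth in nipple frame mm (x,y tool; z up) [ 0.3 -0.4 13.4] F nipple [ -7.9  -2.2 -22.7]
t 21.12 tcp [0.5992 0.1737 0.169 ] off cm [ 0.08  0.08 -0.06] rot [ 0.004 -0.01  -0.001] F [ 1.6  3.4 24.5] j [ 0.21  0.61  0.12  1.5  -0.08  2.98] w 0.029
mouth in nipple frame mm (x,y tool; z up) [ 0.3 -0.4 13.4] F nipple [ -8.   -2.5 -23.3]
display [-0.0023  0.001   0.0365] slope [-0.009  0.011] 2045
```

View pics/end.png

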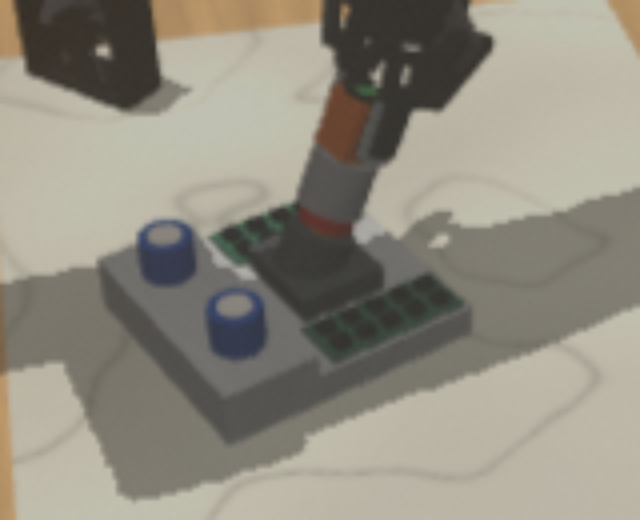

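The side view shows both plugs flush and the coupler squarely on the nipple with the collar at its stop. The press is about 24 N and steady, so I'm handing in.

```bash
python3 -c "
from station import *
print(job_done())"
```

```text
the job is handed in; nothing more can be done
None
```

Handed in after about 21 s of the 67 s allowed: both plugs measured fully home, and the coupler is square on the nipple with the collar at its stop, held down with about 24 N; no verdict was returned.

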